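# Unstack the counting samples onto their own plates

### The arm

A 6-joint arm with a two-finger parallel gripper is mounted at the origin on the work surface. World frame = base frame: x ahead of the robot, y to its left, z up, the work surface at z = 0. Lengths are in m, angles in rad, forces in N, time in s.
With the tool pointing down it reaches from about 0.35 to 0.775 m from the base axis. Payload 7.3 kg.
Tool frame: the origin (TCP) lies at the very end of the fingers, on their centre line; the grasp point (between the pads) lies 19 mm behind it (r.pinch_z is the distance from the TCP to the grasp point, in m); z points along the fingers, y is the line along which they close (so a half turn about z gives the same grasp; the last joint's range is limited). The gripper opens to 92 mm and grips with 3 to 60 N. Pads are 19 mm wide; open, the fingers measure 130 mm over their backs; the gripper's body (75 mm by 190 mm) begins 47 mm behind the grasp point.
Start: joints at [1.149, 0.342, 1.524, -0, 1.275, -0.146], TCP at [0.143, 0.505, 0.227] pointing down, gripper open.
Joint ranges: [-2.53, 2.53], [-0.77, 2.02], [0.04, 2.7], [-1, 4.14], [0.28, 2.66], [-3.11, 3.11]. Speed limits (rad/s): [2.57, 2.57, 3.14, 3.14, 3.14, 3.14].

### API

Orientations are given as a unit quaternion [x, y, z, w].
In Python, from cell import r, open_gripper, close, kin, get_obs, get_image, calibration, search_frame, masks_of, tip_of gives the robot as it stands. Calls block until the motion is done:
- r.move_ptp(position, orientation): joint-space move of the TCP to a pose.
- r.move_linear(position, vel=0.15, rotation=None, force_limit=None): straight line of the TCP; rotation=None keeps the orientation; vel is the mean speed in m/s. With force_limit (N) it stops when the force on the tool has changed by that much, and returns True; else False.
- r.goto_joints(angles): joint-space move.
- open_gripper() and close(strength=None): open the fingers fully, or close them until they stop; strength is the grip in N (None keeps the last).
- r.pause(seconds).
- kin.ik(position, orientation): joint angles nearest the present ones, or None.
- get_obs(): the state.
- get_image(name): name is "scene" or "top"; returns (picture, depth): 400x640x3 uint8, red, green, blue; 400x640 float32, m along the optical axis (not along the pixel's ray), 0 where there is no reading.
- calibration(name): a dict with "vertical_fov" (degrees; the focal length in pixels is half the picture's height over the tangent of half this angle, whatever the lens; pixels are square), "cx", "cy" (the principal point, pixels), "world_from_camera" (4x4, takes a point from camera to world coordinates). Camera axes: x right, y up, looking along -z (the intrinsics and any distortion apply to the point x, -y, -z); pixel columns grow to the right and rows downward; lengths in m; the calibration is good to about 2 mm. A picture is of the moment at which its call begins. calibration takes no time and is no camera call.
A pose or a line that the arm cannot do raises r.Unreachable and nothing moves.
- r.job_done(): hands the job in; it is judged then, once.
Trained networks look in the newest picture that a camera, given by its name, has taken for a name from the list of things; names that differ only in an ending like _2 or _b are one class to them, and where a whole thing is asked for, a point or a joint stands for the part that bears it (a point fixed in the world has none). Each returns a list of dicts, best first, with "confidence" (0 to 1); they miss things now and then, are a little off and sometimes report something else, mostly with a low value. They report only what shows in the picture. A call takes as long as a camera call.
- search_frame(camera, thing): "centre" ([x, y, z] in m, in world coordinates, good to about 4 mm: the middle of the surface that is visible of it).
- masks_of(camera, thing): "region" (400x640 bool, what is visible of it).
- tip_of(camera, thing): "centre" ([x, y, z] in m, in world coordinates, good to about 4 mm: a listed point, or the origin of a listed thing).
The state is a dict: "clock": time; "joint_positions": joint angles; "qd": joint speeds; "joint_efforts": joint torques, N m; "position": TCP position; "ee_rot": TCP orientation; "force": force on the tool from outside, world axes, zero at the start; "ft_torque": the same for the moment, N m; "width": opening from 0.0 (shut) to 1.0 (fully open); "finger_force": force on a finger pad.
Only numpy, scipy, OpenCV 4.12 (cv2) and the standard library are available. Lean on these libraries where they do the work, as an engineer would, in place of code of your own. Each camera call takes 0.05 s, during which the arm holds its last target. There are 200 camera calls.

### The job

Before counting, take the two stacks of sample jars apart and stand each of the five jars upright in the middle of the plate that has its own shape and size (largest round jar on the largest round plate, medium on medium, smallest on smallest, square on square, oblong on oblong), with the square and the oblong jar turned to line up with their plates. Set the jars down gently: do not drop any jar or tip one over.

Things in the scene. Friction and masses are not known exactly. Their poses are not given: they have to be found in the camera images.
- big_c (a point): Largest round sample jar, 64 mm in diameter and 44 mm high; always at the bottom of a stack, with straight sides and a flat white lid of the same outline, 35 to 210 g. Lids are plain: the jar above simply stands on the jar below. This point is its centre, half-way up; z up along the jar.
- square_c (a point): Square sample jar, 56 x 56 mm and 44 mm high; always at the bottom of a stack, with straight sides and a flat white lid of the same outline, 35 to 210 g. Lids are plain: the jar above simply stands on the jar below. This point is its centre, half-way up; z up along the jar; x and y square to its sides.
- oblong_c (a point): Oblong (rectangular) sample jar, 64 mm along its x axis, 38 mm along its y axis, 44 mm high; second from the bottom of a stack, with straight sides and a flat white lid of the same outline, 35 to 210 g. Lids are plain: the jar above simply stands on the jar below. This point is its centre, half-way up; z up along the jar; x and y square to its sides.
- medium_c (a point): Medium round sample jar, 48 mm in diameter and 44 mm high; second from the bottom of a stack, with straight sides and a flat white lid of the same outline, 35 to 210 g. Lids are plain: the jar above simply stands on the jar below. This point is its centre, half-way up; z up along the jar.
- small_c (a point): Smallest round sample jar, 34 mm in diameter and 50 mm high; third and topmost on one of the two stacks, with straight sides and a flat white lid of the same outline, 35 to 210 g. Lids are plain: the jar above simply stands on the jar below. This point is its centre, half-way up; z up along the jar.
- pad_big: Place for the largest round jar: fixed round aluminium plate 84 mm in diameter, 6 mm high, with a flush black rubber inlay 68 mm in diameter. Its top is flat, with no rim. Origin: centre of the underside, on the table, so a jar stands 6 mm above it; z up.
- pad_square: Place for the square jar: fixed square aluminium plate 76 mm (x) by 76 mm (y), 6 mm high, with a flush black rubber inlay 60 x 60 mm, sides along its x and y axes. Its top is flat, with no rim. Origin: centre of the underside, on the table, so a jar stands 6 mm above it; z up.
- pad_oblong: Place for the oblong jar: fixed oblong aluminium plate 84 mm (x) by 58 mm (y), 6 mm high, with a flush black rubber inlay 68 x 42 mm, sides along its x and y axes. Its top is flat, with no rim. Origin: centre of the underside, on the table, so a jar stands 6 mm above it; z up.
- pad_medium: Place for the medium round jar: fixed round aluminium plate 68 mm in diameter, 6 mm high, with a flush black rubber inlay 52 mm in diameter. Its top is flat, with no rim. Origin: centre of the underside, on the table, so a jar stands 6 mm above it; z up.
- pad_small: Place for the smallest round jar: fixed round aluminium plate 54 mm in diameter, 6 mm high, with a flush black rubber inlay 38 mm in diameter. Its top is flat, with no rim. Origin: centre of the underside, on the table, so a jar stands 6 mm above it; z up.

How it is judged:
By the outcome, as a careful person would: the job done as asked, in the order asked, and still so for the second after the job is handed in, with the robot touching nothing.
It also fails if it takes over 136 s, if anything falls off the work surface, if the arm or the gripper's body presses on something with over 40 N, if the wrist force passes 120 N, or if a joint passes its speed limit or range.

## Working session

There is one attempt and no reset: what is moved stays moved. The work goes in short steps, each a Python script; the robot and the scene stay as the last script left them, time stands still between calls to the robot, and variables do not carry over. Pictures are saved under pics/ and viewed, at most 14 in all, crops included, and the job is handed in when it is done.

```bash
mkdir -p pics; ls; python3 - <<'E'
from cell import *
import cv2,numpy as np
np.set_printoptions(precision=4,suppress=True)
for n in("top","scene"):
    p,d=get_image(n); cv2.imwrite(f"pics/{n}0.png",p[:,:,::-1]); np.savez(f"{n}0.npz",p=p,d=d)
    c=calibration(n); print(n,c)
    for t in "big_c square_c oblong_c medium_c small_c pad_big pad_square pad_oblong pad_medium pad_small".split():
        try: print(t,[(np.round(x['centre'],3).tolist(),round(x['confidence'],2)) for x in tip_of(n,t)[:2]])
        except Exception as e: print(t,e)
o=get_obs();print(o['clock'],o['ee_rot'])
E
```

```text
pics
top {'vertical_fov': 47.49574305947279, 'cx': 328.3654322164804, 'cy': 189.93630682542212, 'world_from_camera': array([[-0.0262,  0.9966, -0.0778,  0.4625],
       [-0.9996, -0.0254,  0.0104,  0.0114],
       [ 0.0084,  0.0781,  0.9969,  1.1433],
       [ 0.    ,  0.    ,  0.    ,  1.    ]])}
big_c [([0.477, 0.096, 0.023], 0.48)]
square_c [([0.46, -0.089, 0.025], 0.64)]
oblong_c [([0.479, 0.101, 0.066], 0.93), ([0.671, 0.084, -0.001], 0.26)]
medium_c [([0.458, -0.09, 0.068], 0.58), ([0.478, 0.098, 0.066], 0.45)]
small_c [([0.457, -0.087, 0.111], 0.46), ([0.461, -0.09, 0.024], 0.3)]
pad_big []
pad_square [([0.653, -0.081, -0.0], 0.55), ([0.46, -0.09, 0.025], 0.25)]
pad_oblong [([0.669, 0.085, 0.0], 0.73)]
pad_medium [([0.439, 0.328, -0.002], 0.67)]
pad_small [([0.592, -0.218, -0.002], 0.64)]
scene {'vertical_fov': 45.905705189100374, 'cx': 316.6913626059218, 'cy': 192.97119622410105, 'world_from_camera': array([[ 0.0664, -0.5841,  0.8089,  1.4692],
       [ 0.9978,  0.0455, -0.0491, -0.0729],
       [-0.0081,  0.8104,  0.5858,  0.7724],
       [ 0.    ,  0.    ,  0.    ,  1.    ]])}
big_c [([0.478, 0.096, 0.026], 0.55)]
square_c [([0.455, -0.089, 0.027], 0.9), ([0.589, -0.214, 0.002], 0.39)]
oblong_c [([0.675, 0.082, 0.0], 0.57), ([0.48, 0.097, 0.068], 0.56)]
medium_c [([0.456, -0.089, 0.065], 0.5)]
small_c [([0.458, -0.082, 0.115], 0.6)]
pad_big [([0.605, 0.256, -0.0], 0.88)]
pad_square [([0.651, -0.088, 0.002], 0.72)]
pad_oblong [([0.676, 0.082, -0.001], 0.89)]
pad_medium [([0.444, 0.33, 0.002], 0.71), ([0.603, 0.255, 0.0], 0.62)]
pad_small [([0.59, -0.215, -0.001], 0.87)]
1.1 [0.1375 0.9905 0.0001 0.    ]
```

View pics/top0.png

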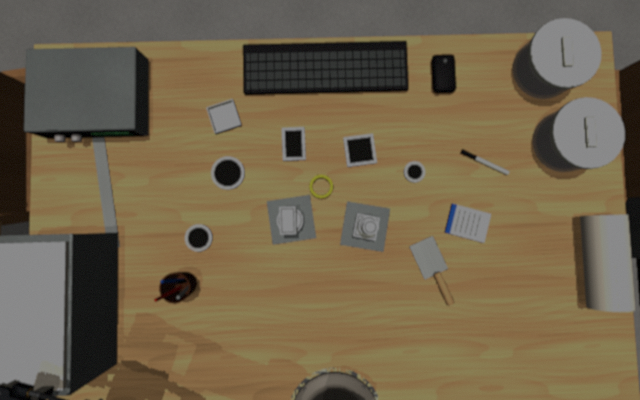

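View pics/scene0.png

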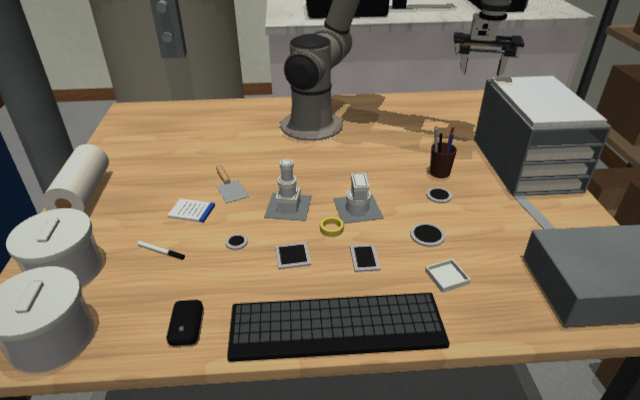

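Top view: the oblong-on-big stack is at about (290,220) and the square/medium/small stack at (368,225). Plates: big (227,173), medium (199,237), oblong (293,143), square (360,150), small (414,172). The scene view agrees. Next I measure them precisely.

```bash
cat > h.py <<'E'
from cell import *
import cv2,numpy as np
np.set_printoptions(precision=4,suppress=True)
def ray(n,uv):
    c=calibration(n);T=c['world_from_camera'];f=200/np.tan(np.radians(c['vertical_fov']/2))
    uv=np.asarray(uv,float).reshape(-1,2)
    d=np.c_[(uv[:,0]-c['cx'])/f,-(uv[:,1]-c['cy'])/f,-np.ones(len(uv))]
    return T[:3,3],d@T[:3,:3].T
def plane(n,uv,z):
    o,d=ray(n,uv);return o+d*((z-o[2])/d[:,2])[:,None]
def cloud(n,d):
    v,u=np.mgrid[:400,:640];o,k=ray(n,np.c_[u.ravel(),v.ravel()])
    return (o+k*d.reshape(-1,1)).reshape(400,640,3)
def rect(P):  # centre, sizes, angle of long side (deg) of min-area rectangle, in mm
    (c,(w,h),a)=cv2.minAreaRect((P[:,:2]*1000).astype(np.float32));return np.array([*c,w,h,a])
E
python3 - <<'E'
from h import *
A=dict(big=(.604,.256),square=(.652,-.085),oblong=(.672,.083),medium=(.441,.329),small=(.591,-.216))
ext=dict(big=.068,square=.06,oblong=.068,medium=.052,small=.038)
for n in("top","scene"):
    Z=np.load(n+"0.npz");p,d=Z['p'],Z['d'];g=cv2.cvtColor(p,cv2.COLOR_RGB2GRAY)
    v,u=np.mgrid[:400,:640];W=plane(n,np.c_[u.ravel(),v.ravel()],.006).reshape(400,640,3)
    for k,a in A.items():
        # rectified 0.5mm/px patch of plate plane
        near=np.hypot(W[...,0]-a[0],W[...,1]-a[1])<.06
        T=np.linalg.inv(calibration(n)['world_from_camera']);c=calibration(n);f=200/np.tan(np.radians(c['vertical_fov']/2))
        s=np.arange(-110,111)*.0005;X,Y=np.meshgrid(a[0]+s,a[1]+s,indexing='ij')
        q=np.stack([X,Y,0*X+.006],-1)@T[:3,:3].T+T[:3,3]
        U=(c['cx']+f*q[...,0]/-q[...,2]).astype(np.float32);V=(c['cy']-f*q[...,1]/-q[...,2]).astype(np.float32)
        r=cv2.remap(g,U,V,cv2.INTER_CUBIC)
        m=(r<np.clip((int(r[110,110])+int(np.percentile(r,97)))/2,0,75)).astype(np.uint8)
        _,L=cv2.connectedComponents(m);m=L==L[110,110];i=np.argwhere(m)
        R=rect(np.c_[a[0]+s[i[:,0]],a[1]+s[i[:,1]]])
        print(n,k,'centroid',a[0]+s[i[:,0]].mean(),a[1]+s[i[:,1]].mean(),'rect',R,'area eqdia',2*np.sqrt(m.sum()/np.pi)*.5)
    C=cloud(n,d);np.save(n+"C.npy",C)
    for nm,(cx,cy) in dict(L=(.478,.098),R=(.458,-.089)).items():
        near=(np.hypot(C[...,0]-cx,C[...,1]-cy)<.05)&(d>0)
        z=C[near][:,2];print(nm,np.histogram(z,np.arange(-.01,.16,.005))[0])
        for t in ((.088,) if nm=='L' else (.138,.088,.044)):
            P=C[near&(abs(C[...,2]-t)<.005)]
            if len(P)>5: print(n,nm,t,'z',np.median(P[:,2]),'mean',P[:,:2].mean(0),'rect',rect(P),len(P))
E
python3 - <<'E'
import cv2
a=cv2.imread('pics/top0.png')[180:260,250:410];b=cv2.imread('pics/scene0.png')[145:235,250:410]
cv2.imwrite('pics/c0.png',cv2.vconcat([cv2.resize(a,None,fx=3.4,fy=3.4,interpolation=2),cv2.resize(b,None,fx=3.4,fy=3.4,interpolation=2)]))
E
```

```text
top big centroid 0.6018735969672192 0.25258288114175276 rect [601.75 252.75  65.5   64.5   90.  ] area eqdia 65.43869572990079
top square centroid 0.651493137254902 -0.08245920060331825 rect [651.4237 -82.5565  58.1165  58.5396   5.9645] area eqdia 64.96760031582716
top oblong centroid 0.6718528849828048 0.08536816965991594 rect [671.8533  85.3936  66.0983  40.4116   0.6161] area eqdia 57.72406680555278
top medium centroid 0.4412595741918733 0.32654452810593276 rect [441.25 326.5   49.    48.5   90.  ] area eqdia 49.517078400020125
top small centroid 0.5927781379668049 -0.21837422199170126 rect [ 592.5  -218.25   34.5    34.     90.  ] area eqdia 35.03431062722223
L [  0  51 490  92   2   0   0   0   3   2  26 108  14   0   0   0   0   4
   5 114 336  11   0   0   0   0   0   0   0   0   0   0   0]
top L 0.088 z 0.09082993414933149 mean [0.4786 0.0965] rect [478.5699  96.9267  63.8881  37.7712   1.3075] 385
R [  0  42 523 136   2   0   0   0   1   2  33 158  11   0   0   0   0   1
   3  48  94   5   1   1   0   0   0   2   6  51 133   3   0]
top R 0.138 z 0.140620470261687 mean [ 0.4
[... 1018 characters left out ...]
33  26  38  40  97  31  26  26  31  17  28
  27  56 187   3   0   0   0   0   0   0   0   0   0   0   0]
scene L 0.088 z 0.09106212466801011 mean [0.483  0.0962] rect [477.4396  96.827   69.3526  38.4733   0.2942] 229
R [  0   4 267  85  30  34  34  38  25  40  46 105  28  29  26  28  21  23
  30  39  79  18  22  18  22  17  21  14  22  31  72   0   0]
scene R 0.138 z 0.14077792417939616 mean [ 0.4613 -0.0881] rect [456.8356 -87.9654  30.2763  35.9046  86.8987] 105
scene R 0.088 z 0.09058129430193362 mean [ 0.471  -0.0899] rect [462.7396 -89.6198  44.8361  43.3905  85.3589] 113
scene R 0.044 z 0.046348709384269104 mean [ 0.4737 -0.0865] rect [457.9177 -88.5165  57.1725  63.6448  77.5131] 150
```

View pics/c0.png

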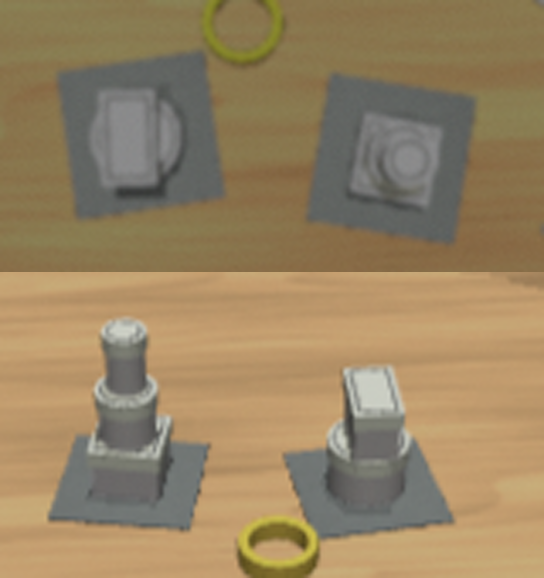

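The crop shows the stacks standing on thin mats, with small/medium/square on one side (square turned about -13°) and oblong/big on the other. The measurements from both cameras agree to within about 1.5 mm. I start with the small jar.

```bash
cat >> h.py <<'E'
from scipy.spatial.transform import Rotation as Ro
def q(a): return (Ro.from_euler('z',a,degrees=True)*Ro.from_euler('y',180,degrees=True)).as_quat()
def pick(x,y,bottom,off,a,grip=20):
    z=bottom+off
    r.move_ptp([x,y,z+.10],q(a)); r.move_linear([x,y,z],vel=.1)
    close(grip); o=get_obs(); print('grip width',o['width']*92,'ff',o['finger_force'],'pos',o['position'])
    r.move_linear([x,y,z+.03],vel=.06); r.move_linear([x,y,.21],vel=.2)
    o=get_obs();print('lifted width',o['width']*92,'F',o['force'],o['clock'])
def place(x,y,off,a):
    z=.006+off
    r.move_ptp([x,y,.21],q(a)); r.move_linear([x,y,z+.015],vel=.15); r.pause(.2)
    hit=r.move_linear([x,y,z-.002],vel=.015,force_limit=2.5)
    o=get_obs();print('hit',hit,'pos',o['position'],'nominal z',z,'F',o['force'])
    r.pause(.2);open_gripper(); r.move_linear([x,y,z+.12],vel=.15); print('clock',get_obs()['clock'])
E
python3 - <<'E'
from h import *
pick(.4584,-.088,.0905,.010,0)
place(.592,-.2182,.010,0)
p,d=get_image("top");cv2.imwrite("pics/top1.png",p[:,:,::-1]);C=cloud("top",d)
def chk(cx,cy,t,rad=.05):
    P=C[(np.hypot(C[...,0]-cx,C[...,1]-cy)<rad)&(abs(C[...,2]-t)<.006)];print(t,len(P),P.mean(0),rect(P))
chk(.592,-.218,.057);chk(.460,-.089,.09)
E
```

```text
grip width 33.9117250929186 ff 19.998129308223724 pos [ 0.4584 -0.088   0.1004]
lifted width 34.169989815719944 F [-0.7452  0.1306 -0.3807] 6.7833
hit True pos [ 0.5919 -0.2181  0.0165] nominal z 0.016 F [0.2263 0.1353 4.7874]
clock 12.1917
0.057 14 [ 0.6038 -0.2115  0.0567] [ 603.9009 -211.2803    4.476    15.0127   25.1595]
0.09 336 [ 0.4608 -0.0894  0.0911] [461.0787 -89.185   46.6524  46.1383  88.6134]
```

```bash
cat >> h.py <<'E'
def chk(n,C,cx,cy,t,rad=.05):
    P=C[(np.hypot(C[...,0]-cx,C[...,1]-cy)<rad)&(abs(C[...,2]-t)<.006)];print(n,t,len(P),P.mean(0) if len(P) else '',rect(P) if len(P)>3 else '')
E
python3 - <<'E'
from h import *
pick(.4604,-.0892,.0465,.007,0)
place(.4407,.3267,.007,0)
for n in("top","scene"):
    p,d=get_image(n);cv2.imwrite(f"pics/{n}2.png",p[:,:,::-1]);C=cloud(n,d)
    chk(n,C,.592,-.218,.057);chk(n,C,.458,-.088,.046);chk(n,C,.478,.097,.09);chk(n,C,.4407,.3267,.051)
E
```

```text
grip width 47.754948820388655 ff 19.999966621398926 pos [ 0.4604 -0.0892  0.0535]
lifted width 48.16281347236005 F [-0.3096  0.1947 -0.5707] 16.3583
hit True pos [0.4406 0.3267 0.0135] nominal z 0.013000000000000001 F [-0.0863 -0.4903  4.8707]
clock 22.3833
top 0.057 162 [ 0.5916 -0.2183  0.0568] [ 591.3    -218.5795   31.4443   32.1393   89.811 ]
top 0.046 538 [ 0.4588 -0.088   0.0471] [458.835  -88.2166  55.9069  55.6748  77.2   ]
top 0.09 460 [0.4786 0.0966 0.0912] [478.645   96.7691  64.1272  37.9738   1.3705]
top 0.051 0  
scene 0.057 129 [ 0.5931 -0.2185  0.0567] [ 591.5236 -218.5453   36.1563   31.4024    3.1737]
scene 0.046 321 [ 0.4619 -0.0887  0.047 ] [457.8031 -88.4158  56.649   62.9595  77.2074]
scene 0.09 252 [0.4823 0.0964 0.0911] [477.213   96.6667  70.5465  38.1503   0.3498]
scene 0.051 175 [0.4422 0.3242 0.0509] [440.0349 324.5724  45.5469  51.8275  73.948 ]
```

View pics/scene2.png

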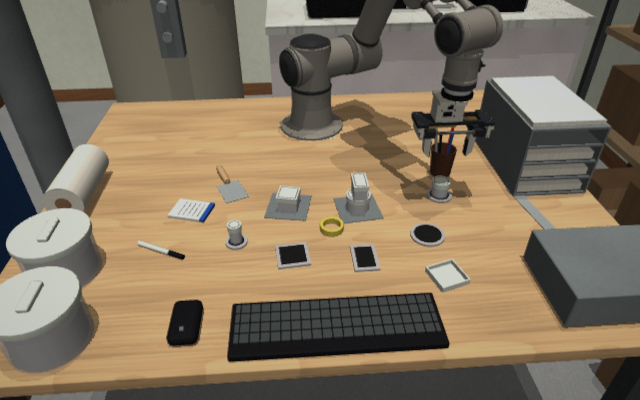

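The small jar stands upright on its plate at (236,235) and the medium at (440,187). Next the square and oblong jars.

```bash
python3 - <<'E'
from h import *
pick(.4589,-.0881,.0025,.007,-12.8)
place(.6513,-.0824,.007,5.9)
pick(.4786,.0967,.0465,.007,1)
place(.6717,.0854,.007,.4)
for n in("top","scene"):
    p,d=get_image(n);cv2.imwrite(f"pics/{n}3.png",p[:,:,::-1]);C=cloud(n,d)
    chk(n,C,.652,-.083,.051);chk(n,C,.672,.085,.051);chk(n,C,.478,.097,.046);chk(n,C,.4407,.3267,.051)
E
```

```text
grip width 55.95045266287137 ff 19.998070299625397 pos [ 0.4589 -0.0881  0.0096]
lifted width 56.11819754845675 F [-0.558  -0.0926 -0.9442] 27.475
hit True pos [ 0.6512 -0.0824  0.0136] nominal z 0.013000000000000001 F [-0.4559 -0.1134  4.7266]
clock 32.6333
grip width 38.00172918047924 ff 19.982998967170715 pos [0.4786 0.0967 0.0535]
lifted width 37.90983209128828 F [ 0.1694  0.9395 -0.9203] 37.0833
hit True pos [0.6716 0.0854 0.0135] nominal z 0.013000000000000001 F [0.4467 0.909  4.8579]
clock 42.475
top 0.051 529 [ 0.6503 -0.0834  0.0512] [650.8297 -83.38    56.4371  56.376    6.4521]
top 0.051 219 [0.656  0.0848 0.0514] [661.6674  84.0732  36.6901  44.8238  89.0851]
top 0.046 0  
top 0.051 325 [0.4405 0.3247 0.0512] [439.8635 324.7199  48.4115  45.1582  88.7283]
scene 0.051 449 [ 0.6526 -0.0832  0.0511] [649.6858 -83.4073  60.719   55.9682   5.9182]
scene 0.051 354 [0.6736 0.0839 0.0513] [670.8541  84.4748  68.7807  38.3521   0.1179]
scene 0.046 222 [0.4861 0.0958 0.0467] [479.3381  98.1055  57.7646  66.3274  83.322 ]
scene 0.051 177 [0.443  0.3243 0.051 ] [440.0266 325.6946  47.8127  48.5898  51.2965]
```

```bash
python3 - <<'E'
from h import *
r.move_ptp([.45,-.3,.25],q(0))
for n in("top","scene"):
    p,d=get_image(n);cv2.imwrite(f"pics/{n}4.png",p[:,:,::-1]);np.savez(n+"4.npz",p=p,d=d);C=cloud(n,d)
    chk(n,C,.652,-.083,.051);chk(n,C,.672,.085,.051);chk(n,C,.478,.097,.046);chk(n,C,.4407,.3267,.051);chk(n,C,.592,-.218,.057)
a=cv2.imread('pics/top4.png')[120:270,180:440];cv2.imwrite('pics/c4.png',cv2.resize(a,None,fx=3,fy=3,interpolation=2))
print(get_obs()['clock'])
E
```

```text
top 0.051 535 [ 0.6502 -0.0832  0.0512] [650.595  -83.3294  56.327   56.0597   6.2671]
top 0.051 412 [0.6704 0.084  0.0512] [671.9556  84.0235  36.8751  64.9273  89.1556]
top 0.046 547 [0.4789 0.095  0.047 ] [479.1826  94.2955  62.5091  60.085   88.4277]
top 0.051 330 [0.4405 0.3245 0.0511] [440.5821 324.8765  46.3181  46.7948  31.178 ]
top 0.057 159 [ 0.5918 -0.2184  0.0572] [ 591.0886 -218.6402   32.3027   32.6534    0.5324]
scene 0.051 448 [ 0.6524 -0.0833  0.0509] [648.7794 -83.3034  64.0801  56.2093   6.1115]
scene 0.051 363 [0.6739 0.0839 0.0509] [670.0559  84.2289  69.951   38.1531   0.7234]
scene 0.046 324 [0.4816 0.0938 0.047 ] [479.7702  94.8856  63.3592  62.5462  89.9352]
scene 0.051 174 [0.4428 0.3241 0.0511] [439.8954 325.6894  45.6455  48.5951  46.3632]
scene 0.057 129 [ 0.5933 -0.2183  0.0568] [ 590.7276 -218.4784   37.2402   30.9422    3.9436]
44.3583
```

View pics/c4.png

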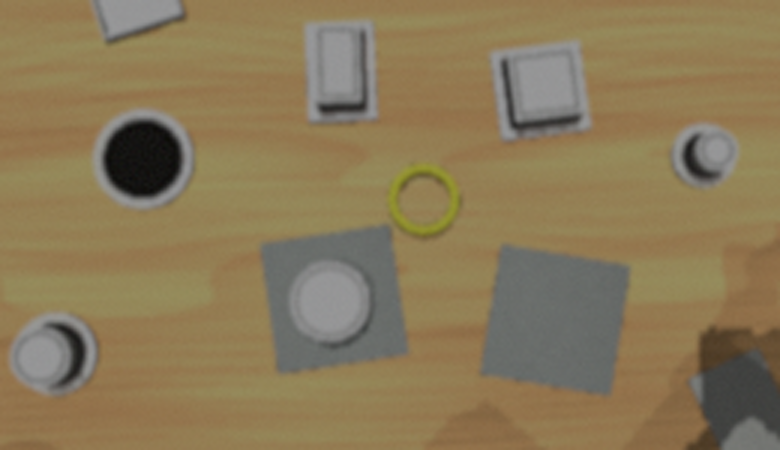

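```bash
python3 - <<'E'
from h import *
A=dict(big=(.602,.2526),square=(.6515,-.0824),oblong=(.6718,.0854),medium=(.4413,.3265),small=(.5928,-.2184))
R=dict(big=.05,square=.062,oblong=.058,medium=.043,small=.036)
for n in("top","scene"):
    d=np.load(n+"0.npz")['d'];C=cloud(n,d)
    for k,a in A.items():
        rr=np.hypot(C[...,0]-a[0],C[...,1]-a[1]);tab=np.median(C[(rr>R[k])&(rr<R[k]+.01)][:,2])
        P=C[(rr<R[k])&(C[...,2]-tab>.0035)];print(n,k,'table z',tab,'plate z',np.median(P[:,2]),len(P),P.mean(0)[:2],rect(P))
E
```

```text
top big table z 0.0010739241125681254 plate z 0.007545123201844417 823 [0.6027 0.2511] [606.8492 251.4402  91.4262  89.418   31.3748]
top square table z 0.0010291419947692226 plate z 0.007409826949464016 877 [ 0.6514 -0.0829] [650.5815 -82.8781 106.4255 116.9251  59.2519]
top oblong table z 0.0010598925902940426 plate z 0.007358176366515923 726 [0.6723 0.0856] [671.3149  86.0019 100.4636  97.5357  82.5429]
top medium table z 0.0009993018691445421 plate z 0.00730418574650904 551 [0.4423 0.3254] [441.3755 327.4872  75.7742  78.365   27.8559]
top small table z 0.001088160828897733 plate z 0.007542926965757646 338 [ 0.5939 -0.218 ] [ 594.3828 -218.4129   53.287    63.2058   42.9894]
scene big table z 0.0006180440606852189 plate z 0.007478418605682213 633 [0.6036 0.2508] [600.9883 251.6014  88.3037  86.3496  11.4227]
scene square table z 0.0012745887376123255 plate z 0.00739836144914896 729 [ 0.6527 -0.0827] [652.0316 -86.7207  80.9526 100.7971   6.0623]
scene oblong table z 0.0010286002035399533 plate z 0.007422517866758571 638 [0.6733 0.0852] [676.5718  89.087   97.2205  75.9085   2.3533]
scene medium table z 0.001330042324847347 plate z 0.007820112503734156 294 [0.4432 0.3253] [442.3353 325.2516  66.2569  70.1817  65.1872]
scene small table z 0.0010186227629620515 plate z 0.00738389800724315 265 [ 0.5933 -0.2186] [ 593.238  -217.9567   55.8377   52.5209   57.2155]
```

```bash
python3 - <<'E'
from h import *
A=dict(big=(.479,.095,.0465),square=(.6505,-.083,.0505),oblong=(.671,.084,.0505),medium=(.4405,.325,.0505),small=(.592,-.218,.0565))
pad=dict(big=(601.87,252.58),square=(651.49,-82.46),oblong=(671.85,85.37),medium=(441.26,326.54),small=(592.78,-218.37))
padS=dict(big=(600.74,252.61),square=(650.11,-82.2),oblong=(670.95,85.46),medium=(440.12,326.78),small=(591.4,-218.04))
for n in("top","scene"):
    d=np.load(n+"4.npz")['d']
    # hole-free lid mask by band, then boundary pixel coords -> plane at lid height
    C=cloud(n,d)
    for k,a in A.items():
        near=np.hypot(C[...,0]-a[0],C[...,1]-a[1])<.05
        zz=C[near&(abs(C[...,2]-a[2])<.006)][:,2];h=np.histogram(zz,40);z0=np.median(zz)
        m=near&(abs(C[...,2]-z0)<.0022)
        v,u=np.nonzero(m);P=plane(n,np.c_[u,v],a[2]);R=rect(P)
        (c,_)=cv2.minEnclosingCircle((P[:,:2]*1000).astype(np.float32))
        print(n,k,z0,len(P),'mean',P.mean(0)[:2]*1000,'rect',R,'pad',(pad if n=='top' else padS)[k])
E
```

```text
top big 0.047134766995010624 394 mean [479.4137  95.4931] rect [479.2045  95.3086  60.153   60.1137  88.7603] pad (601.87, 252.58)
top square 0.05131731973176823 382 mean [651.1964 -83.8687] rect [650.6182 -83.4349  56.4546  55.8182   6.2739] pad (651.49, -82.46)
top oblong 0.05126796063038663 310 mean [669.7674  83.9323] rect [671.7338  83.9334  36.4637  64.0359  88.9275] pad (671.85, 85.37)
top medium 0.05137357071518456 243 mean [440.6091 324.8631] rect [440.4713 325.2476  45.9077  46.515   44.1681] pad (441.26, 326.54)
top small 0.057205289080466404 108 mean [ 591.8123 -218.5554] rect [ 591.1976 -218.5114   31.5559   31.5493   88.5535] pad (592.78, -218.37)
scene big 0.047306202182455515 246 mean [477.8149  94.4586] rect [479.1857  95.1272  62.8091  62.2785  85.5284] pad (600.74, 252.61)
scene square 0.05110345030055141 361 mean [649.718  -83.9311] rect [651.1885 -83.1578  62.5735  55.976    5.8654] pad (650.11, -82.2)
scene oblong 0.051091260232450586 287 mean [670.9981  84.6573] rect [670.5428  84.3947  67.8075  37.8943   0.2125] pad (670.95, 85.46)
scene medium 0.051261525839896294 127 mean [439.4755 325.6039] rect [438.6305 326.0786  47.3623  49.0456  46.3644] pad (440.12, 326.78)
scene small 0.056763065002296775 93 mean [ 590.1448 -218.71  ] rect [ 591.0723 -218.4532   38.0098   30.7354    4.9496] pad (591.4, -218.04)
```

All four placed jars are within about 1.5 mm of centre with their angles aligned. Now the big jar.

```bash
python3 - <<'E'
from h import *
pick(.4792,.0958,.0025,.007,0)
place(.6019,.2535,.007,0)
r.move_ptp([.40,-.1,.3],q(0))
for n in("top","scene"):
    p,d=get_image(n);cv2.imwrite(f"pics/{n}5.png",p[:,:,::-1]);C=cloud(n,d)
    chk(n,C,.602,.253,.051);chk(n,C,.652,-.083,.051);chk(n,C,.672,.085,.051);chk(n,C,.4407,.3267,.051);chk(n,C,.592,-.218,.057)
print(get_obs()['clock'])
E
```

```text
grip width 63.9578549755554 ff 20.000195503234863 pos [0.4793 0.0958 0.0097]
lifted width 63.88007466986262 F [-0.2177  0.0489 -1.9854] 49.275
hit True pos [0.6018 0.2535 0.0137] nominal z 0.013000000000000001 F [0.4315 0.54   6.0624]
clock 54.3583
top 0.051 558 [0.6009 0.2519 0.0513] [600.9895 252.4     62.9938  62.4493  62.1495]
top 0.051 536 [ 0.6502 -0.0831  0.0511] [650.6953 -83.2972  56.3626  56.5253   6.0243]
top 0.051 411 [0.6704 0.0841 0.0512] [671.6136  84.0329  37.0233  64.9367  89.3147]
top 0.051 324 [0.4403 0.3248 0.051 ] [439.825  325.8263  49.4903  45.2662  88.4577]
top 0.057 159 [ 0.5917 -0.2182  0.0572] [ 591.0399 -218.5159   32.5388   31.7891   89.3562]
scene 0.051 395 [0.6032 0.2511 0.051 ] [600.3257 252.3063  63.07    64.9898  87.8613]
scene 0.051 443 [ 0.6524 -0.0834  0.051 ] [649.6053 -83.3205  61.4512  56.2986   5.7963]
scene 0.051 360 [0.6739 0.084  0.0511] [670.6747  84.2641  68.6477  38.1254   0.5793]
scene 0.051 180 [0.4431 0.324  0.0509] [441.0367 324.8021  47.5145  49.8445  49.6047]
scene 0.057 130 [ 0.5932 -0.2185  0.0566] [ 589.9619 -218.7749   38.231    31.0821    5.3101]
56.075
```

View pics/scene5.png

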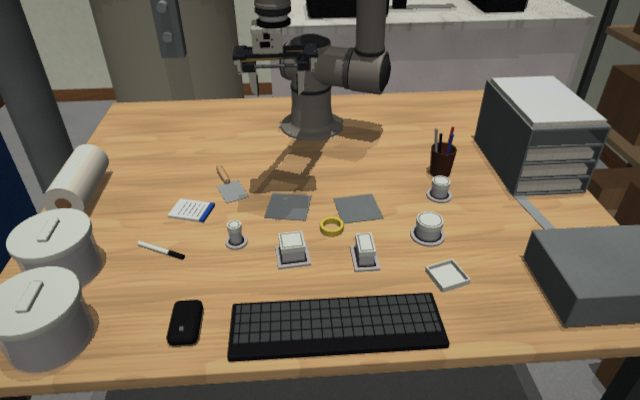

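All five jars stand upright and centred on their plates: small (236,235), square (292,247), oblong (365,249), big (429,227), medium (440,187). The arm is clear of them.

```bash
python3 -c "
from h import *
print(r.job_done())"
```

```text
the job is handed in; nothing more can be done
None
```

All five jars are upright on their matching plates, within about 1.5 mm of centre by the cameras, with the square and oblong jars aligned to their plates; I handed the job in at about 56 s on the robot's clock.

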